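# Gauge the air pressure of a workshop cart wheel

### The arm

A 7-joint arm with a two-finger parallel gripper is mounted at the origin on the work surface. World frame = base frame: x ahead of the robot, y to its left, z up, the work surface at z = 0. Lengths are in m, angles in rad, forces in N, time in s.
With the tool pointing down it reaches from about 0.4 to 0.85 m from the base axis. Payload 10.4 kg.
Tool frame: the origin (TCP) lies at the very end of the fingers, on their centre line; the grasp point (between the pads) lies r.pinch_z behind it (r.pinch_z is the distance from the TCP to the grasp point, in m); z points along the fingers, x is the direction in which the jaws open and shut, and the axes are right-handed (so a half turn about z gives the same grasp; the last joint's range is limited). The gripper opens to 87 mm and grips with 3 to 60 N. Pads are 19 mm wide; open, the fingers measure 117 mm over their backs; the gripper's body (75 mm by 190 mm) begins 51 mm behind the grasp point.
Start: joints at [1.311, 0.332, -0.065, 1.46, 0.022, 1.35, -0.088], TCP at [0.147, -0.608, 0.223] pointing down, gripper open.
Joint ranges: [-2.6, 2.6], [-0.5, 2.12], [-1.47, 1.34], [0.16, 2.42], [-1.27, 4.41], [0.06, 2.06], [-2.6, 2.6]. Speed limits (rad/s): [2.22, 2.22, 2.79, 2.79, 3.14, 3.14, 3.14].

### API

Orientations are given as a unit quaternion [x, y, z, w].
In Python, from bench import r gives the robot as it stands.
- The arm moves only by the tool carry_out, never from a script. Its argument "increments" is text: rows parted by semicolons, each of 7 numbers parted by spaces: the turn, a rotation vector about the tool's x, y, z in degrees, then the shift along the tool's x, y, z in m, then the finger opening in m, from 0 to 0.087. A call has exactly 5 rows; each row is the pose to reach, as a shift and turn from the pose measured when the call began, along the tool's axes at that moment; what a row does not reach only later rows make up. A row lasts 1/8 s, in which the tool goes at most 62.5 mm and 10.7 degrees, less where a joint would pass 70% of its speed; a pose out of reach is approached as far as the arm can. A call with a gripper value outside its range is refused whole. The fingers move at their own pace and stop on an object; "squeeze" is the grip in N (left out, the last holds). Time passes only in rows, so rows that repeat a pose let the fingers close, or fill a call up. It gives the time, the measured TCP pose, the force and the opening at its end, in the units of the state.
- r.read_state(): the state, without advancing time (a new reading comes with each control period).
- r.camera(name): name is "side" or "top"; returns (picture, depth): 384x512x3 uint8, blue, green, red; 384x512 float32, m along the optical axis (not along the pixel's ray), 0 where there is no reading.
- r.camera_model(name): a dict with "K" (3x3 intrinsics, pixels), "k1" (the pictures are not rectified: a ray, as slopes to the right and down, at radius r is drawn at 1 + k1 r^2 times it, then the intrinsics apply), "extrinsics" (4x4, takes a point from camera to world coordinates). Camera axes: x right, y down, z forward; pixel columns grow to the right and rows downward; lengths in m; the calibration is good to about 2 mm. A picture is of the moment at which its call begins. camera_model takes no time and is no camera call.
- r.close_job(): hands the job in, once; it reports no verdict.
The state is a dict: "time": time; "joint_positions": joint angles; "joint_vel": joint speeds; "joint_torque": joint torques, N m; "ee_pos": TCP position; "eef_rot": TCP orientation; "ft_force": force on the tool from outside, world axes, zero at the start; "torque": the same for the moment, N m; "width": finger opening in m.
Only numpy, scipy, OpenCV 4.12 (cv2) and the standard library are available. Lean on these libraries where they do the work, as an engineer would, in place of code of your own. Each camera call takes 0.05 s, during which the arm holds its last target.

### The job

Check the air in the cart wheel lying on the bench: take the pressure gauge out of its stand and press its brass chuck straight down over the wheel's valve stem with about 16 N (never more than 22 N), holding it there for two seconds so that the air alone pushes the white indicator rod out. Then put the gauge back down in the hole of its stand, upright, with the rod still out to be read. Do not touch the rod, and leave the other things on the bench where they are.

Things in the scene. Friction and masses are not known exactly. Their poses are not given: they have to be found in the camera images.
- gauge_grip (a point): Grip point of the pressure gauge: on the axis of its upright steel head (26 x 26 mm, 44 mm high), 42 mm above the chuck's mouth, 18 mm below the head's top. z up; x along the level aluminium barrel (16 mm thick, axis 30 mm above the mouth), which runs from the head's +x side to 103 mm from the axis; the rod comes out of its far end. Grip the head's two free sides, along y. About 0.2 kg.
- gauge_mouth (a point): Centre of the open mouth at the lower end of the gauge's brass chuck; axes as gauge_grip. The chuck is a tube below the head, 22 mm outside, 16 mm long; bore 16 mm wide for the first 5 mm, then 11 mm up to the seat at 16 mm depth. A thin sprung plunger in the bore (tip 9 mm above the mouth at rest) moves the rod.
- indicator: The white indicator rod of the gauge, 5 mm thick with a 9 mm end disc, sliding level in the barrel; origin inside the barrel (36.5 mm from the head's axis when the rod is in), x outward. Its end disc is all that shows at the start.
- rod (a joint): How far the indicator rod has come out, m: 0 at the start, 0.010 to 0.028 when the tyre's pressure (unknown) is fully read. It moves out within about half a second once the chuck is home on the stem, then stays out by its own friction; a chuck not fully home reads too little.
- gauge: The whole pressure gauge (see gauge_grip); origin at the mouth of its chuck, z up, x along the barrel.
- wheel: The cart wheel, lying flat and not moving: black tyre 200 mm across and 50 mm high, grey rim face 30 mm above the bench, steel hub 34 mm across and 50 mm high in the middle. Origin: centre of its underside, z up; the valve stem is on its +x side, 45 mm from the centre.
- valve_root (a point): Point on the rim face, 30 mm above the bench, on the axis of the upright brass valve stem (8 mm thick, chamfered tip). The tip is anywhere from 28 to 48 mm above this point (it differs: find it by feel). The stem sits in rubber: it holds up to 3 to 7 N, then gives 1 mm per 4.5 N (11 mm at most). Under 12 N it does not seal; over 22 N damages it.
- stand: The gauge's stand: black plate 140 x 60 mm, 22 mm high, fixed. Origin: at bench height under the hole's centre; x towards the end with the rubber pad that carries the barrel.
- stand_hole (a point): Centre of the stand's hole at the plate's top face, 22 mm above the bench. The hole is 26.5 mm wide and goes through; the chuck stands in it, 16 mm deep, the head resting on the plate, the barrel over the pad at the +x end.
- wrench: Bystander: steel open-end wrench lying on the bench, 170 mm long.
- dustcap: Bystander: black plastic dust cap, 18 mm across, 22 mm high.
- collar: Bystander: steel ring, 40 mm across, 16 mm high.
- disc: Bystander: turned aluminium disc, 84 mm across, 28 mm high.
- screwdriver: Bystander: screwdriver with a black handle, 200 mm long.
- oilcan: Bystander: steel can, 60 mm across, 150 mm high.
- insertbox: Bystander: flat cardboard box, 110 x 160 x 35 mm.
Not all that is in view belongs to the job. Several things have the shape of the stand; the one meant has the colours described above.

How it is judged:
On the way, in this order (a step that is already met when the one before it is completed fails the run):
1. the gauge is lifted out of its stand, its chuck at least 20 mm above the plate (z of gauge_mouth in the frame of stand_hole above 0.02 m), for 0.1 s.
2. the chuck is upright on the valve stem for a second: axis within 4 mm, tilt under 0.15 rad, at least 12 N, rod out by over 7 mm (contact force between gauge and wheel above 12 N and horizontal distance between gauge_mouth and valve_root below 0.004 m and angle between gauge_mouth's own z axis and vertical below 0.15 rad and value of joint rod above 0.007 m), for 1 s.
At the end, for the whole second after the job is handed in: The gauge stands at rest in its stand: chuck in the hole (mouth within 5 mm of the hole's axis and at least 13 mm below the plate's top), within 0.12 rad of vertical, with the indicator rod still more than 7 mm out (horizontal distance between gauge_mouth and stand_hole below 0.005 m and z of gauge_mouth in the frame of stand_hole below -0.013 m and angle between gauge_mouth's own z axis and vertical below 0.12 rad and linear speed of gauge below 0.02 m/s and value of joint rod above 0.007 m); the robot touches nothing.
It fails at once if the wheel or its valve stem is pressed by the gauge with more than 22 N (contact force between gauge and wheel above 22 N).
It fails at once if the robot touches the indicator rod (contact force between any of the fingers, the arm and indicator above 0.5 N).
It fails at once if a bystander is moved by more than 30 mm (distance of any of wrench, dustcap, collar, disc, screwdriver, oilcan, insertbox from where it was at the start of the episode above 0.03 m).
It also fails if it takes over 61 s, if anything falls off the work surface, if the arm or the gripper's body presses on something with over 40 N, if the wrist force passes 120 N, or if a joint passes its speed limit or range.

## Working session

There is one attempt and no reset: what is moved stays moved. The work goes in short steps, Python scripts to look and compute and a tool call to move; the robot and the scene stay as the last step left them, time stands still between calls to the robot, and variables do not carry over. Pictures are saved under pics/ and viewed, and the job is handed in when it is done.

Besides the shell and the picture viewer there is one more tool, called after "Call:" as a command line: name --argument value ..., lists and objects as JSON in quotes. carry_out: Moves the arm, as the interface text tells. Its arguments: {"type":"object","properties":{"increments":{"type":"string"},"squeeze":{"type":"number"}},"required":["increments"]}

```bash
mkdir -p pics; ls
python3 - <<'E'
from bench import r
import cv2, numpy as np
s=r.read_state()
for k,v in s.items(): print(k,np.round(v,4))
print(r.pinch_z)
for n in ("side","top"):
    im,d=r.camera(n); cv2.imwrite(f"pics/{n}0.png",im); np.savez(f"{n}0.npz",im=im,d=d)
    m=r.camera_model(n); print(n,m)
E
```

```text
pics
time 0.0
joint_positions [ 1.3114  0.3329 -0.0647  1.4609  0.0216  1.3499 -0.0885]
joint_vel [-0.0005  0.0005  0.0009 -0.0015 -0.0016 -0.0012 -0.0009]
joint_torque [ 5.00000e-04 -6.23252e+01  2.45000e-02 -3.89902e+01 -6.15000e-02
  3.95000e-02  1.00000e-04]
ee_pos [ 0.1465 -0.6072  0.2217]
eef_rot [ 7.857e-01 -6.186e-01 -6.000e-04 -4.000e-04]
ft_force [-0.4502  0.245  -0.5692]
torque [-0.0568  0.0321  0.0042]
width 0.0874
0.0187
side {'K': array([[477.52609819,   0.        , 249.00708056],
       [  0.        , 477.52609819, 190.97150269],
       [  0.        ,   0.        ,   1.        ]]), 'k1': 0.05705796095274416, 'extrinsics': array([[-0.93169127, -0.21017182,  0.2962755 ,  0.13693845],
       [-0.36317986,  0.52280394, -0.77121749,  1.02701945],
       [ 0.00719419, -0.82613791, -0.56342205,  0.7849469 ],
       [ 0.        ,  0.        ,  0.        ,  1.        ]])}
top {'K': array([[462.77083411,   0.        , 255.90097177],
       [  0.        , 462.77083411, 186.01142326],
       [  0.        ,   0.        ,   1.        ]]), 'k1': -0.016511077218066945, 'extrinsics': array([[-1.25285563e-02, -9.81690895e-01,  1.90068465e-01,
         2.58574395e-01],
       [-9.99636281e-01,  1.68365161e-02,  2.10674351e-02,
         1.13547059e-03],
       [-2.38818000e-02, -1.89735389e-01, -9.81544773e-01,
         1.46610090e+00],
       [ 0.00000000e+00,  0.00000000e+00,  0.00000000e+00,
         1.00000000e+00]])}
```

View pics/top0.png

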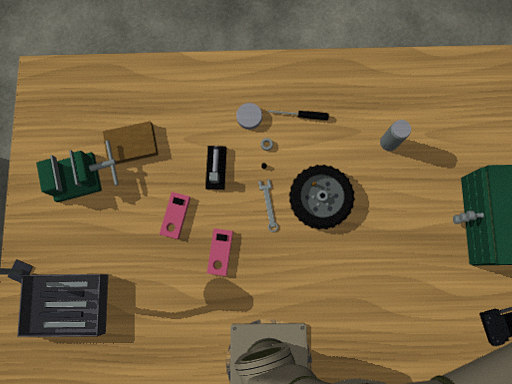

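View pics/side0.png

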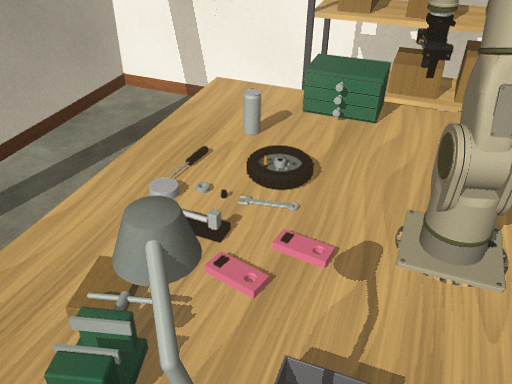

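The top view has three stand-shaped things: black at (216,168), and pink at (175,215) and (220,252). The black one holds the gauge and matches the described colour. The wheel is at (322,196), and its stem seems to be on the upper-left side. I'll enlarge both.

```bash
cat > h.py <<'E'
import numpy as np, cv2
from bench import r
def world(n,d,m=None):
    m=m or r.camera_model(n); K=m["K"];k=m["k1"];T=m["extrinsics"]
    H,W=d.shape
    u,v=np.meshgrid(np.arange(W),np.arange(H))
    a=(u-K[0,2])/K[0,0]; b=(v-K[1,2])/K[1,1]
    dist=np.array([k,0,0,0],float)
    p=cv2.undistortPoints(np.stack([u,v],-1).reshape(-1,1,2).astype(np.float64),K,dist).reshape(H,W,2)
    P=np.dstack([p[...,0]*d,p[...,1]*d,d])
    return P@T[:3,:3].T+T[:3,3]
def proj(n,pts):
    m=r.camera_model(n);T=np.linalg.inv(m["extrinsics"]);
    q=np.atleast_2d(pts)@T[:3,:3].T+T[:3,3]
    return cv2.projectPoints(q.astype(np.float64),np.zeros(3),np.zeros(3),m["K"],np.array([m["k1"],0,0,0],float))[0].reshape(-1,2)
E
python3 - <<'E'
from h import *
t=np.load("top0.npz");s=np.load("side0.npz")
f=lambda im,x0,y0,x1,y1,k:cv2.resize(im[y0:y1,x0:x1],None,fx=k,fy=k,interpolation=cv2.INTER_CUBIC)
a=f(t["im"],195,140,235,200,9); b=f(t["im"],285,160,360,235,7)
cv2.imwrite("pics/za.png",np.hstack([a[:525],b[:525]])[:, :800])
c=f(s["im"],160,195,240,250,7);cv2.imwrite("pics/zc.png",c)
cv2.imwrite("pics/zd.png",f(s["im"],240,140,320,195,8))
Wt=world("top",t["d"]);Ws=world("side",s["d"])
np.savez("w0.npz",t=Wt,s=Ws)
print("bench z",[np.round(Wt[v,u],4) for u,v in((250,200),(200,220),(370,250),(240,90))])
E
```

```text
bench z [array([0.4969, 0.0521, 0.0012]), array([ 0.4352,  0.2127, -0.0014]), array([ 0.3322, -0.321 ,  0.0041]), array([0.8707, 0.0818, 0.0047])]
```

View pics/za.png

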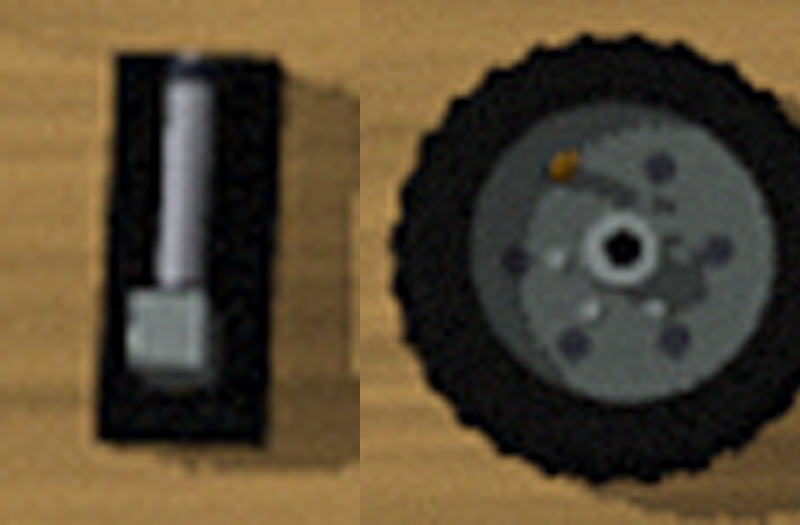

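View pics/zc.png

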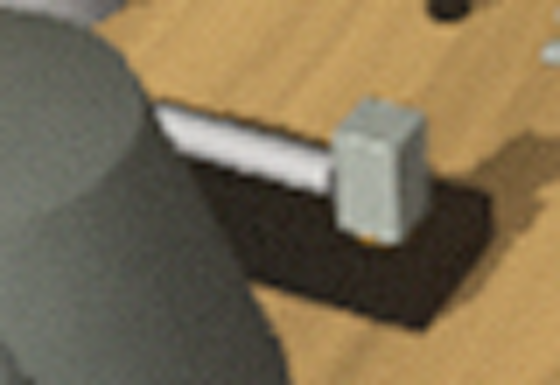

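View pics/zd.png

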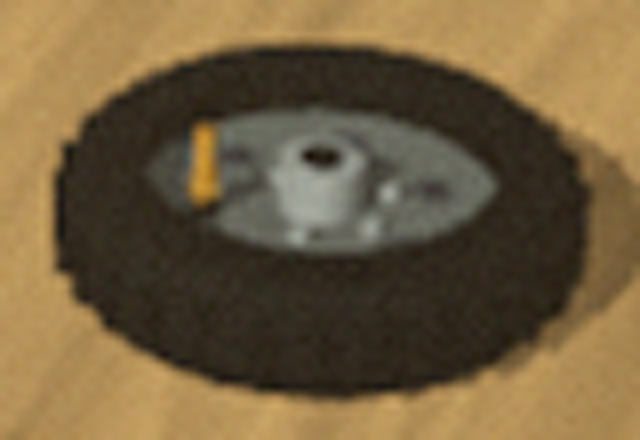

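The black stand at (216,168) holds the gauge: head at about (213,177), barrel towards the top of the picture. The brass stem is at about top (314,183) and stands up at side (265,160). Next I measure these.

Run:
```python
from h import *
t=np.load("top0.npz");s=np.load("side0.npz");w=np.load("w0.npz")
W=w["t"];im=t["im"].astype(int)
def st(m,l):
    P=W[m];print(l,m.sum(),np.round(np.median(P,0),4),np.round(P.min(0),4),np.round(P.max(0),4))
box=lambda x0,y0,x1,y1:(lambda z:(z.__setitem__((slice(y0,y1),slice(x0,x1)),True),z)[1])(np.zeros(im.shape[:2],bool))
# plane through plate using rays at known z: intersect
m=r.camera_model("top");T=m["extrinsics"];C=T[:3,3]
def atz(uv,z):
    p=cv2.undistortPoints(np.array(uv,float).reshape(-1,1,2),m["K"],np.array([m["k1"],0,0,0],float)).reshape(-1,2)
    d=np.c_[p,np.ones(len(p))]@T[:3,:3].T
    return C+d*((z-C[2])/d[:,2])[:,None]
hsv=cv2.cvtColor(t["im"],cv2.COLOR_BGR2HSV)
gray=im.sum(2)/3
B=box(200,143,232,195)
bright=B&(gray>100)&(hsv[...,1]<60)
v,u=np.nonzero(bright); Z=W[...,2]
head=bright&(Z>0.055); st(head,"head")
v,u=np.nonzero(head);p=atz(np.c_[u,v],.066);print("head rect",cv2.minAreaRect(p[:,:2].astype(np.float32)),p.mean(0))
bar=bright&(Z<0.055);st(bar,"bar")
v,u=np.nonzero(bar);p=atz(np.c_[u,v],.042);print("bar",p.mean(0),cv2.fitLine(p[:,:2].astype(np.float32),2,0,.01,.01).ravel(),np.degrees(np.arctan2(*cv2.fitLine(p[:,:2].astype(np.float32),2,0,.01,.01).ravel()[[1,0]])))
# plate outline: dark + gauge
mk=(B&((gray<60)|bright)).astype(np.uint8); n,l,stt,c=cv2.connectedComponentsWithStats(mk);i=1+stt[1:,4].argmax()
v,u=np.nonzero(l==i);p=atz(np.c_[u,v],.022);print("plate",cv2.minAreaRect(p[:,:2].astype(np.float32)),p.mean(0))
# wheel
B=box(284,160,360,234)
mk=(B&(gray<70)).astype(np.uint8);n,l,stt,c=cv2.connectedComponentsWithStats(mk);i=1+stt[1:,4].argmax()
cn=max(cv2.findContours((l==i).astype(np.uint8),cv2.RETR_EXTERNAL,cv2.CHAIN_APPROX_NONE)[0],key=len)[:,0]
p=atz(cn,.03);print("tyre",cv2.minEnclosingCircle(p[:,:2].astype(np.float32)),cv2.fitEllipse(p[:,:2].astype(np.float32)))
hub=B&(W[...,2]>.043)&(np.hypot(W[...,0]-W[196,322,0],W[...,1]-W[196,322,1])<.03)
st(hub,"hub");v,u=np.nonzero(hub);p=atz(np.c_[u,v],.05);print("hub",cv2.minAreaRect(p[:,:2].astype(np.float32)),p.mean(0))
orange=(hsv[...,0]<28)&(hsv[...,1]>130)&B&(np.hypot(W[...,0]-W[196,322,0],W[...,1]-W[196,322,1])<.06)
v,u=np.nonzero(orange);print(np.c_[u,v].tolist());st(orange,"stem")
for z in (.03,.058,.068,.078):print(z,atz(np.c_[u,v].mean(0),z))
# side
h2=cv2.cvtColor(s["im"],cv2.COLOR_BGR2HSV);Ws=w["s"]
o=(h2[...,0]<28)&(h2[...,1]>150)&(h2[...,2]>150);o[:150]=0;o[170:]=0;o[:,:258]=0;o[:,272:]=0
v,u=np.nonzero(o);print(np.c_[u,v].tolist());print(np.round(Ws[o],3).tolist())
```

```text
head 53 [0.5635 0.164  0.0663] [0.5505 0.154  0.0625] [0.5736 0.1768 0.0721]
head rect ((0.5620700120925903, 0.16537067294120789), (0.022059954702854156, 0.022201230749487877), 88.97233581542969) [0.56320791 0.16445011 0.066     ]
bar 73 [0.6231 0.1634 0.0436] [0.5835 0.157  0.0357] [0.6583 0.1678 0.0517]
bar [0.62177072 0.16275418 0.042     ] [ 0.9987625  -0.04973407  0.62177074  0.16275418] -2.8507285
plate ((0.6016055345535278, 0.1599968671798706), (0.06253312528133392, 0.1424240618944168), 88.19633483886719) [0.60046074 0.15965301 0.022     ]
tyre ((0.48453858494758606, -0.18719333410263062), 0.12312094867229462) ((0.49640288949012756, -0.18149280548095703), (0.2015553116798401, 0.2256515473127365), 146.20896911621094)
hub 92 [ 0.4978 -0.1704  0.0499] [ 0.4817 -0.1882  0.0435] [ 0.5135 -0.1567  0.0587]
hub ((0.4977976381778717, -0.17267821729183197), (0.030866412445902824, 0.031592387706041336), 87.8569564819336) [ 0.49827869 -0.17105432  0.05      ]
[[314, 182], [315, 182], [312, 183], [313, 183], [314, 183], [315, 183], [312, 184], [313, 184], [314, 184], [315, 184], [312, 185]
[... 343 characters left out ...]
 [265, 158], [266, 158], [265, 159], [266, 159], [265, 160], [266, 160], [264, 161], [265, 161], [266, 161], [264, 162], [265, 162], [266, 162], [264, 163], [265, 163], [266, 163], [264, 164], [265, 164]]
[[0.538, -0.147, 0.067], [0.56, -0.202, 0.029], [0.539, -0.152, 0.06], [0.535, -0.148, 0.064], [0.537, -0.147, 0.06], [0.533, -0.143, 0.063], [0.537, -0.144, 0.058], [0.533, -0.144, 0.059], [0.537, -0.146, 0.054], [0.535, -0.15, 0.052], [0.54, -0.146, 0.049], [0.536, -0.144, 0.051], [0.534, -0.147, 0.05], [0.54, -0.146, 0.046], [0.538, -0.15, 0.044], [0.533, -0.144, 0.049], [0.54, -0.146, 0.042], [0.539, -0.152, 0.039], [0.534, -0.147, 0.043], [0.541, -0.151, 0.036], [0.537, -0.147, 0.039]]
```

Run:
```python
from h import *
t=np.load("top0.npz");s=np.load("side0.npz");w=np.load("w0.npz")
Ws=w["s"]
for u,v in((155,215),(155,240),(165,300),(175,360),(140,205)):print("lamp",u,v,np.round(Ws[v,u],3))
print("can",np.round(w["t"][128,400],3),"box",np.round(w["t"][140,130],3))
def box(c,yaw,x0,x1,y0,y1,z0,z1):
    R=np.array([[np.cos(yaw),-np.sin(yaw)],[np.sin(yaw),np.cos(yaw)]])
    P=np.array([[x,y,z] for z in(z0,z1) for x,y in((x0,y0),(x1,y0),(x1,y1),(x0,y1))],float)
    P[:,:2]=P[:,:2]@R.T+c;return P
def draw(n,im,P,k,o,col):
    q=(proj(n,P)+.5-np.array(o))*k
    for a,b in[(0,1),(1,2),(2,3),(3,0),(4,5),(5,6),(6,7),(7,4),(0,4),(1,5),(2,6),(3,7)]:
        cv2.line(im,tuple(int(x) for x in q[a]),tuple(int(x) for x in q[b]),col,1)
c=(.5625,.1655);y=np.radians(-2.3)
out=[]
for n,I,(x0,y0,x1,y1),k in(("top",t["im"],(195,140,235,200),9),("side",s["im"],(175,200,235,255),8)):
    im=cv2.resize(I[y0:y1,x0:x1],None,fx=k,fy=k,interpolation=cv2.INTER_CUBIC)
    draw(n,im,box(c,y,-.013,.013,-.013,.013,.022,.066),k,(x0,y0),(0,0,255))
    draw(n,im,box(c,y,.013,.103,-.008,.008,.028,.044),k,(x0,y0),(0,255,0))
    out.append(im)
h=max(o.shape[0] for o in out)
cv2.imwrite("pics/ov.png",np.hstack([cv2.copyMakeBorder(o,0,h-o.shape[0],0,0,0) for o in out])[:600,:])
# stem
out=[]
from math import cos,sin
for n,I,(x0,y0,x1,y1),k in(("top",t["im"],(295,165,350,230),7),("side",s["im"],(245,145,310,195),6)):
    im=cv2.resize(I[y0:y1,x0:x1],None,fx=k,fy=k,interpolation=cv2.INTER_CUBIC)
    for (cx,cy,rad,z,col) in((.537,-.147,.004,.03,(0,0,255)),(.537,-.147,.004,.067,(0,0,255)),(.498,-.1715,.017,.05,(0,255,0)),(.498,-.1715,.017,.03,(0,255,0))):
        a=np.linspace(0,2*np.pi,40);q=(proj(n,np.c_[cx+rad*np.cos(a),cy+rad*np.sin(a),a*0+z])+.5-np.array((x0,y0)))*k
        cv2.polylines(im,[q.astype(int)],True,col,1)
    out.append(im)
h=max(o.shape[0] for o in out)
cv2.imwrite("pics/ov2.png",np.hstack([cv2.copyMakeBorder(o,0,h-o.shape[0],0,0,0) for o in out]))
```

```text
lamp 155 215 [0.369 0.694 0.485]
lamp 155 240 [0.36  0.711 0.468]
lamp 165 300 [0.328 0.754 0.436]
lamp 175 360 [0.3   0.791 0.405]
lamp 140 205 [0.393 0.684 0.484]
can [ 0.681 -0.399  0.149] box [0.694 0.438 0.035]
```

View pics/ov.png

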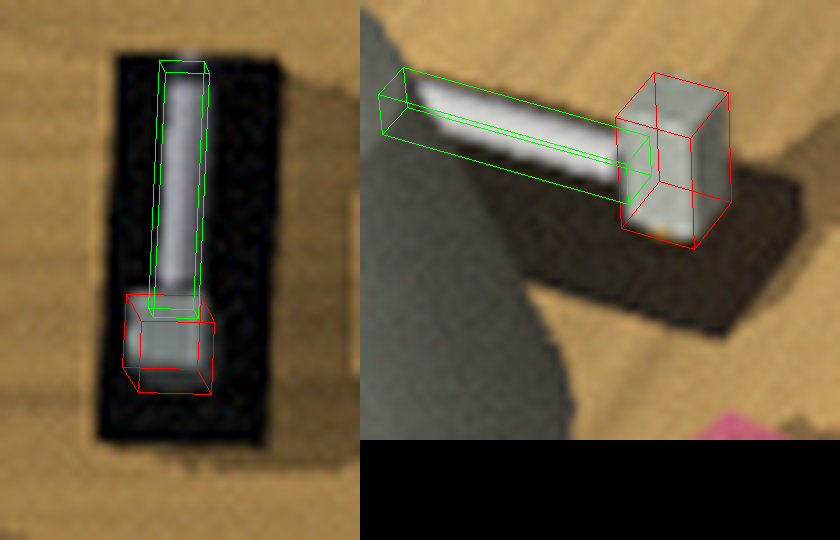

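View pics/ov2.png

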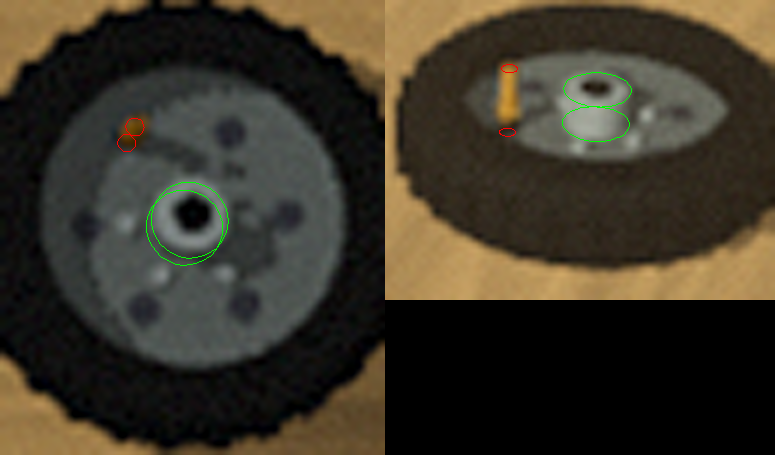

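Overlays agree to within about 1.5 mm. The head axis is near (0.563, 0.164) at yaw -2.3°. The stem is near (0.538, -0.1485) with its tip at z≈0.067. Moving towards the gauge now.

```bash
cat >> h.py <<'E'
from scipy.spatial.transform import Rotation as Ro
def inc(p,yaw):
    """increment to TCP p, tool x pointing world -y rotated by yaw(deg), z down"""
    s=r.read_state();R0=Ro.from_quat(s["eef_rot"])
    a=np.radians(yaw);x=np.array([np.sin(a),-np.cos(a),0]);z=np.array([0,0,-1.])
    Rt=Ro.from_matrix(np.c_[x,np.cross(z,x),z])
    return np.round(np.degrees((R0.inv()*Rt).as_rotvec()),2),np.round(R0.inv().apply(np.array(p)-s["ee_pos"]),4)
E
python3 - <<'E'
from h import *
for p in [(.42,-.42,.25),(.57,-.12,.25),(.563,.164,.25)]: print(inc(p,-2.3))
E
```

```text
(array([1.000e-02, 7.000e-02, 1.587e+01]), array([-0.1179, -0.3098, -0.028 ]))
(array([1.000e-02, 7.000e-02, 1.587e+01]), array([-0.3743, -0.526 , -0.0277]))
(array([1.000e-02, 7.000e-02, 1.587e+01]), array([-0.652 , -0.5858, -0.0274]))
```

Call:
carry_out --increments "0 0 3 -0.022 -0.056 -0.006 0.087; 0 0 6 -0.044 -0.113 -0.012 0.087; 0 0 9 -0.066 -0.17 -0.018 0.087; 0 0 12 -0.09 -0.228 -0.024 0.087; 0 0 15.9 -0.115 -0.284 -0.028 0.087" --squeeze 50

```text
time: 0.72
ee_pos: [0.397, -0.4274, 0.25]
eef_rot: [-0.692, 0.722, 0.001, 0.0]
ft_force: [0.9, -0.7, 0.2]
width: 0.0872
```

Run:
```python
from h import *
for p in [(.55,-.17,.22),(.57,-.12,.22),(.563,.164,.25)]: print(inc(p,-2.3))
```

```text
(array([ 0.03,  0.07, -0.16]), array([-0.2637, -0.1419,  0.0303]))
(array([ 0.03,  0.07, -0.16]), array([-0.3145, -0.1597,  0.0303]))
(array([ 0.03,  0.07, -0.16]), array([-0.598 , -0.1405,  0.0007]))
```

Call:
carry_out --increments "0 0 0 -0.053 -0.03 0 0.087; 0 0 0 -0.106 -0.058 0 0.087; 0 0 0 -0.159 -0.086 0 0.087; 0 0 0 -0.212 -0.114 0 0.087; 0 0 0 -0.266 -0.142 0 0.087"

```text
time: 1.35
ee_pos: [0.5507, -0.1661, 0.2501]
eef_rot: [-0.692, 0.722, 0.001, 0.0]
ft_force: [0.8, -0.7, -0.3]
width: 0.087
```

Run:
```python
from h import *
for p in [(.563,.164,.15),(.563,.164,.0293)]: print(inc(p,-2.3))
```

```text
(array([ 0.05,  0.06, -0.18]), array([-0.3303,  0.0019,  0.1004]))
(array([ 0.05,  0.06, -0.18]), array([-0.3301,  0.0018,  0.2211]))
```

Call:
carry_out --increments "0 0 0 -0.06 0 0.005 0.087; 0 0 0 -0.12 0 0.01 0.087; 0 0 0 -0.18 0.001 0.02 0.087; 0 0 0 -0.24 0.001 0.03 0.087; 0 0 0 -0.3 0.002 0.05 0.087"

```text
time: 1.98
ee_pos: [0.5618, 0.1348, 0.2007]
eef_rot: [-0.691, 0.722, 0.0, 0.001]
ft_force: [0.1, -1.0, -0.3]
width: 0.0873
```

Run:
```python
from h import *
for p in [(.563,.164,.11),(.563,.164,.0293)]: print(inc(p,-2.3))
```

```text
(array([-0.02,  0.07, -0.2 ]), array([-0.0291,  0.0001,  0.0907]))
(array([-0.02,  0.07, -0.2 ]), array([-0.029 ,  0.0002,  0.1714]))
```

Call:
carry_out --increments "0 0 0 -0.02 0 0.03 0.07; 0 0 0 -0.029 0 0.06 0.06; 0 0 0 -0.029 0 0.08 0.06; 0 0 0 -0.029 0 0.09 0.06; 0 0 0 -0.029 0 0.09 0.06"

```text
time: 2.6
ee_pos: [0.5632, 0.163, 0.1106]
eef_rot: [-0.691, 0.723, 0.0, 0.0]
ft_force: [0.7, 0.7, -0.0]
width: 0.0606
```

Run:
```python
from h import *
for p in [(.563,.164,.0293)]: print(inc(p,-2.3))
out=[]
for n,(x0,y0,x1,y1) in(("top",(180,130,250,210)),("side",(165,165,245,245))):
    im,d=r.camera(n); out.append(cv2.resize(im[y0:y1,x0:x1],(400,480),interpolation=cv2.INTER_CUBIC))
cv2.imwrite("pics/pre.png",np.hstack(out))
```

```text
(array([ 0.  ,  0.05, -0.27]), array([-0.0009,  0.0002,  0.0813]))
```

View pics/pre.png

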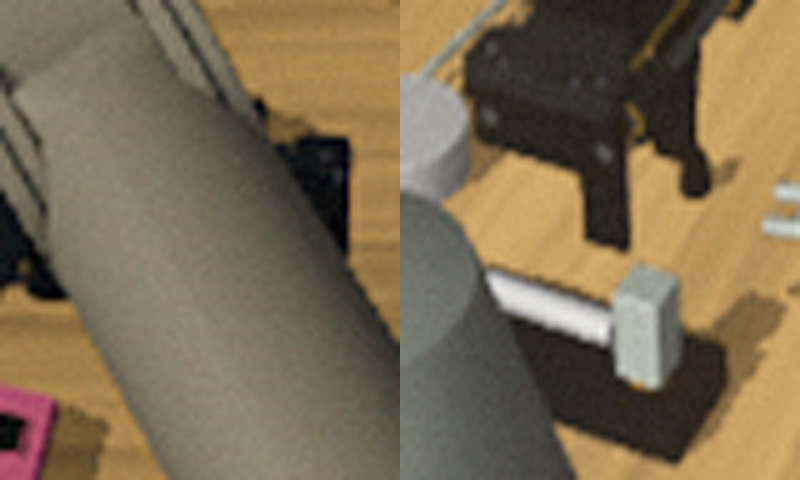

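The arm covers the top view. The side view shows the open fingers centred over the head. Descending.

Call:
carry_out --increments "0 0 0 -0.001 0 0.03 0.06; 0 0 0 -0.001 0 0.055 0.06; 0 0 0 -0.001 0 0.072 0.06; 0 0 0 -0.001 0 0.081 0.06; 0 0 0 -0.001 0 0.081 0.06"

```text
time: 3.32
ee_pos: [0.564, 0.1647, 0.0308]
eef_rot: [-0.691, 0.723, -0.0, 0.001]
ft_force: [0.0, -0.6, 0.2]
width: 0.0601
```

Call:
carry_out --increments "0 0 0 0 0 0 0.04; 0 0 0 0 0 0 0.03; 0 0 0 0 0 0 0.02; 0 0 0 0 0 0 0.02; 0 0 0 0 0 0 0.02"

```text
time: 3.95
ee_pos: [0.5642, 0.1641, 0.0309]
eef_rot: [-0.691, 0.723, -0.0, 0.001]
ft_force: [-0.7, -2.0, 4.0]
width: 0.0257
```

Run:
```python
from h import *
print(r.read_state())
for n,(x0,y0,x1,y1) in(("side",(165,165,245,245)),):
    im,d=r.camera(n); cv2.imwrite("pics/gr.png",cv2.resize(im[y0:y1,x0:x1],(560,560),interpolation=cv2.INTER_CUBIC))
```

```text
{'time': 3.95, 'joint_positions': array([ 0.09073879,  0.49264385, -0.5587611 ,  1.7357926 ,  0.30305639,
        0.99808247, -2.19606446]), 'joint_vel': array([-1.43476314e-03, -1.16013838e-03,  4.51457165e-05, -1.90168432e-03,
        1.59294053e-03, -2.96476310e-04, -2.75796877e-04]), 'joint_torque': array([-1.45265792e+00, -5.97889423e+01, -1.00404382e+01, -3.18038392e+01,
       -5.23169450e-01, -7.77201131e-01,  2.13320169e-02]), 'ee_pos': array([0.5642086 , 0.16410409, 0.03093049]), 'eef_rot': array([-6.90966762e-01,  7.22885859e-01, -3.79247420e-04,  9.08139314e-04]), 'ft_force': array([-0.7193714 , -1.97440876,  3.98406906]), 'torque': array([-0.65261679,  0.18216693,  0.01427197]), 'width': 0.025653270436437725}
```

View pics/gr.png

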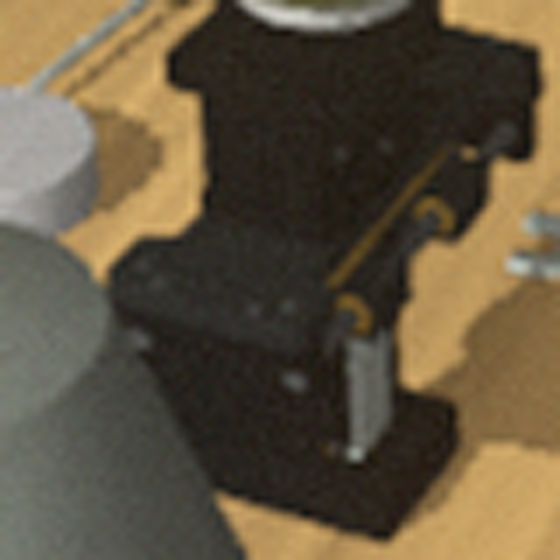

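Gripped (width 25.7 mm); the grasp TCP is (0.5642, 0.1641, 0.0309). Lifting straight up.

Call:
carry_out --increments "0 0 0 0 0 -0.01 0.02; 0 0 0 0 0 -0.03 0.02; 0 0 0 0 0 -0.06 0.02; 0 0 0 0 0 -0.09 0.02; 0 0 0 0 0 -0.11 0.02"

```text
time: 4.62
ee_pos: [0.5645, 0.1647, 0.1436]
eef_rot: [-0.691, 0.723, -0.001, 0.002]
ft_force: [-0.3, 0.5, -3.0]
width: 0.0259
```

Run:
```python
from h import *
print(r.read_state()["torque"])
im,d=r.camera("side"); cv2.imwrite("pics/lift.png",cv2.resize(im[105:265,155:285],(650,800))[:600])
cv2.imwrite("pics/lift.png",cv2.resize(im[110:250,160:280],None,fx=4,fy=4,interpolation=cv2.INTER_CUBIC))
print(inc((.538,-.1485,.141),-2.3))
```

```text
[ 1.01197105e-01  1.92053603e-02 -9.28162568e-05]
(array([-0.38,  0.14, -0.26]), array([0.3144, 0.0134, 0.0039]))
```

View pics/lift.png

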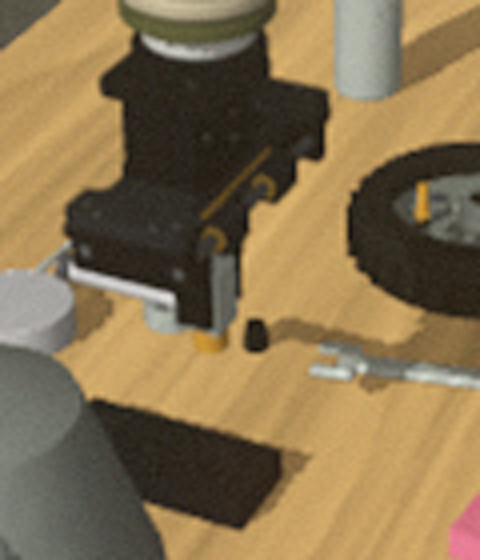

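Gauge is out, with its brass chuck visible at about (208,338) in the crop. I'll move to hover beside the stem.

Call:
carry_out --increments "0 0 0 0.055 0.002 0 0.02; 0 0 0 0.115 0.004 0 0.02; 0 0 0 0.175 0.007 0 0.02; 0 0 0 0.235 0.009 0 0.02; -0.4 0.1 -0.3 0.285 0.011 0 0.02"

```text
time: 5.3
ee_pos: [0.5408, -0.1218, 0.1448]
eef_rot: [-0.693, 0.721, 0.0, -0.0]
ft_force: [0.2, 0.6, -2.7]
width: 0.0254
```

Run:
```python
from h import *
print(inc((.5392,-.1484,.11),-2.3))
```

```text
(array([ 0.05,  0.02, -0.03]), array([0.0267, 0.0005, 0.0348]))
```

Call:
carry_out --increments "0 0 0 0.012 0 0 0.02; 0 0 0 0.026 0 0.005 0.02; 0 0 0 0.027 0 0.018 0.02; 0 0 0 0.027 0 0.03 0.02; 0 0 0 0.027 0 0.033 0.02"

```text
time: 5.92
ee_pos: [0.5392, -0.1473, 0.1103]
eef_rot: [-0.693, 0.721, 0.001, -0.001]
ft_force: [-0.2, -0.0, -2.2]
width: 0.0257
```

Run:
```python
from h import *
print(r.read_state()["ee_pos"],r.read_state()["ft_force"],r.read_state()["torque"])
o=[]
for n,(x0,y0,x1,y1) in(("side",(235,120,305,190)),("top",(280,150,350,220))):
    im,d=r.camera(n);np.savez(n+"1.npz",im=im,d=d); o.append(cv2.resize(im[y0:y1,x0:x1],(400,400),interpolation=cv2.INTER_CUBIC))
cv2.imwrite("pics/hov.png",np.hstack(o))
```

```text
[ 0.53915974 -0.14725534  0.11028993] [-1.97315095e-01 -9.13798632e-04 -2.16116081e+00] [0.03665027 0.01963687 0.05854823]
```

View pics/hov.png

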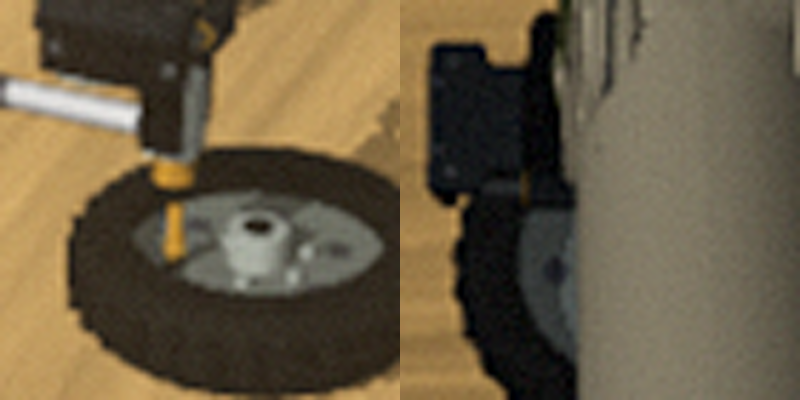

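The chuck is at about (173,175) in the zoomed side view, directly above the stem at about (175,230). I'll quantify the offset before going down.

Run:
```python
from h import *
z=np.load("side1.npz");im=z["im"];W=world("side",z["d"])
h=cv2.cvtColor(im,cv2.COLOR_BGR2HSV)
o=(h[...,0]>8)&(h[...,0]<26)&(h[...,1]>150);sub=np.zeros_like(o);sub[146:168,258:274]=o[146:168,258:274];o=sub
# weighted orange measure: b channel deficit
for v in range(146,168):
    us=np.nonzero(o[v])[0]
    if len(us): print(v,us.tolist(),"V",h[v,us,2].tolist(),np.round(np.median(W[v,us],0),4))
# vertical direction in image at stem
print(proj("side",[(.538,-.1485,.03),(.538,-.1485,.067),(.538,-.1485,.0854),(.538,-.1485,.1014)]))
s=r.read_state();e=s["ee_pos"];print("chuck by kin", proj("side",[(e[0]-.0012,e[1],e[2]-.0249),(e[0]-.0012,e[1],e[2]-.0089)]))
c=np.array([.296,-.771]);c/=np.linalg.norm(c);l=np.array([-.93,-.363]);l/=np.linalg.norm(l)
for nm,a,b,rad in(("chuck",150,153,.011),("stem",156,166,.004)):
    P=W[a:b][o[a:b]];print(nm,len(P),"along view",np.round(np.median(P[:,:2]@c),4)," +r->axis",np.round(np.median(P[:,:2]@c)+rad*.9,4),"lat",np.round(np.mean(P[:,:2]@l),4))
# initial stem same
w=np.load("w0.npz")["s"];q=np.load("side0.npz")["im"];h2=cv2.cvtColor(q,cv2.COLOR_BGR2HSV)
o2=(h2[...,0]>8)&(h2[...,0]<26)&(h2[...,1]>150);m=np.zeros_like(o2);m[155:166,260:271]=o2[155:166,260:271];P=w[m];print("stem0",len(P),np.median(P[:,:2]@c)+.0036,np.mean(P[:,:2]@l))
print("kin TCP",e[:2]@c,e[:2]@l)
```

```text
148 [262] V [164] [ 0.545  -0.1389  0.0966]
149 [262, 263, 264, 265, 266, 267, 268, 269] V [164, 202, 200, 187, 168, 137, 99, 59] [ 0.5335 -0.1373  0.097 ]
150 [261, 262, 263, 264, 265, 266, 267, 268] V [105, 182, 204, 197, 182, 176, 155, 117] [ 0.5369 -0.1407  0.0908]
151 [262, 263, 264, 265, 266, 267, 268] V [166, 212, 202, 192, 185, 163, 117] [ 0.5347 -0.1391  0.0891]
152 [262, 263, 264, 265, 266, 267, 268] V [98, 148, 153, 150, 142, 118, 83] [ 0.5576 -0.2042  0.046 ]
153 [266] V [50] [ 0.5567 -0.2115  0.0387]
155 [264, 265] V [83, 108] [ 0.5497 -0.1771  0.0514]
156 [264, 265, 266] V [138, 188, 154] [ 0.5392 -0.1515  0.0639]
157 [264, 265, 266] V [160, 212, 170] [ 0.538  -0.1515  0.0612]
158 [265, 266] V [208, 162] [ 0.5351 -0.1447  0.0616]
159 [265, 266] V [206, 156] [ 0.5362 -0.1482  0.056 ]
160 [265, 266] V [205, 160] [ 0.5366 -0.1495  0.0516]
161 [264, 265, 266] V [176, 202, 163] [ 0.5366 -0.1459  0.0505]
162 [264, 265, 266] V [181, 202, 167] [ 0.5363 -0.1446  0.0475]
163 [264, 265, 266] V [192, 210, 177] [ 0.5373 -0.1439  0.0437]
164 [264, 265, 266] V [163, 178, 146] [ 0.5358 -0.1462  0.0402]
165 [264, 265] V [102, 107] [ 0.5378 -0.1452  0.0362]
[[264.75340753 166.22425495]
 [265.0744765  155.64754633]
 [265.23804132 150.26994424]
 [265.38244984 145.52804862]]
chuck by kin [[265.04001575 150.06748549]
 [265.18323985 145.32113525]]
chuck 22 along view 0.3249  +r->axis 0.3348 lat -0.4476
stem 26 along view 0.3286  +r->axis 0.3322 lat -0.4466
stem0 28 0.3333736436629375 -0.4464797021794
kin TCP 0.3314179776215605 -0.4489242860332959
```

The chuck is about 1 mm left of the stem in the side picture. I'll correct by about (-1.2, +0.3) mm and lower until the mouth is just over the tip.

Run:
```python
from h import *
print(inc((.538,-.1472,.087),-2.3))
```

```text
(array([0.09, 0.04, 0.04]), array([-0.0006,  0.0016,  0.0243]))
```

Call:
carry_out --increments "0 0 0 0 0.0012 0.004 0.02; 0 0 0 0 0.0012 0.01 0.02; 0 0 0 0 0.0012 0.016 0.02; 0 0 0 0 0.0012 0.021 0.02; 0 0 0 0 0.0012 0.023 0.02"

```text
time: 6.65
ee_pos: [0.5382, -0.1486, 0.0879]
eef_rot: [-0.693, 0.721, 0.001, -0.001]
ft_force: [-0.8, -2.3, 0.2]
width: 0.0259
```

Run:
```python
from h import *
s=r.read_state();print(s["ee_pos"],s["ft_force"],s["torque"])
o=[]
for n,(x0,y0,x1,y1) in(("side",(240,130,290,180)),):
    im,d=r.camera(n); o.append(cv2.resize(im[y0:y1,x0:x1],(500,500),interpolation=cv2.INTER_CUBIC))
cv2.imwrite("pics/hov2.png",np.hstack(o))
s=r.read_state();print(s["ee_pos"],s["ft_force"]);print(inc((.538,-.1472,.082),-2.3))
```

```text
[ 0.53821842 -0.14855717  0.0879264 ] [-0.78784748 -2.2980315   0.21702445] [-0.73931394  0.1216283  -0.03190837]
[ 0.53817263 -0.14850746  0.08786973] [ 0.27548895 -2.90156133 -3.98994465]
(array([0.11, 0.  , 0.01]), array([-0.0013,  0.0002,  0.0059]))
```

View pics/hov2.png

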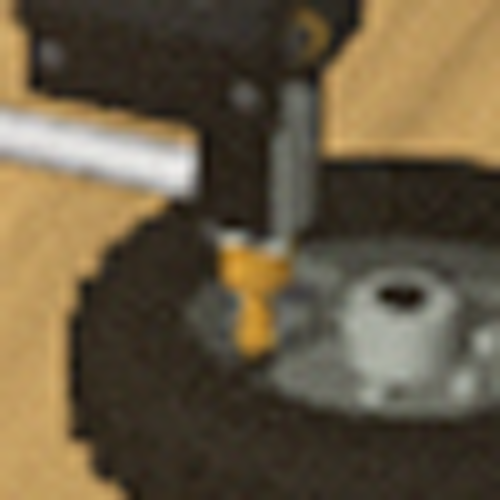

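Side force of about -2.5 N in y: the stem tip is bearing on the bore's -y side. I'll shift -y a little at the same height and check that it vanishes.

Call:
carry_out --increments "0 0 0 0.0007 0 -0.001 0.02; 0 0 0 0.0015 0 -0.001 0.02; 0 0 0 0.0015 0 -0.001 0.02; 0 0 0 0.0015 0 -0.001 0.02; 0 0 0 0.0015 0 -0.001 0.02"

```text
time: 7.32
ee_pos: [0.5382, -0.1499, 0.0889]
eef_rot: [-0.693, 0.721, 0.001, -0.001]
ft_force: [0.0, -0.0, -2.7]
width: 0.0262
```

Run:
```python
from h import *
s=r.read_state();print(s["time"],s["ee_pos"],s["ft_force"],s["torque"])
```

```text
7.325 [ 0.53815412 -0.14990051  0.08889465] [ 0.02186824 -0.02221121 -2.66956164] [0.03881145 0.01380426 0.06887467]
```

The side force is gone. Continuing down in small steps.

Call:
carry_out --increments "0 0 0 0.0003 0 0.001 0.02; 0 0 0 0.0003 0 0.002 0.02; 0 0 0 0.0003 0 0.003 0.02; 0 0 0 0.0003 0 0.004 0.02; 0 0 0 0.0003 0 0.005 0.02"

```text
time: 7.95
ee_pos: [0.5381, -0.1502, 0.0838]
eef_rot: [-0.693, 0.721, 0.001, -0.001]
ft_force: [0.6, -0.8, -2.8]
width: 0.0257
```

Run:
```python
from h import *
s=r.read_state();print(s["time"],s["ee_pos"],s["ft_force"],s["torque"])
```

```text
7.95 [ 0.53811151 -0.15019372  0.08380339] [ 0.6024078  -0.78240562 -2.80271599] [ 0.03873293  0.05333111 -0.00443117]
```

Call:
carry_out --increments "0 0 0 0 0 0.001 0.02; 0 0 0 0 0 0.002 0.02; 0 0 0 0 0 0.003 0.02; 0 0 0 0 0 0.004 0.02; 0 0 0 0 0 0.004 0.02"

```text
time: 8.57
ee_pos: [0.5383, -0.1502, 0.08]
eef_rot: [-0.693, 0.721, 0.001, -0.001]
ft_force: [-0.9, 0.1, 3.3]
width: 0.0256
```

Run:
```python
from h import *
s=r.read_state();print(s["time"],s["ee_pos"],s["ft_force"],s["torque"])
```

```text
8.575 [ 0.5382646  -0.15023684  0.07996562] [-0.94503055  0.07410267  3.31041272] [ 0.07307049  0.26936249 -0.02364649]
```

Contact of about 6 N with a small -x side force, at mouth z≈0.055. That matches the seat for a tip at about 0.071. I'll press 1.5 mm more, nudge 0.5 mm in -x, and check slope and rod.

Call:
carry_out --increments "0 0 0 0 0.0005 0.0005 0.02; 0 0 0 0 0.0005 0.001 0.02; 0 0 0 0 0.0005 0.0015 0.02; 0 0 0 0 0.0005 0.0015 0.02; 0 0 0 0 0.0005 0.0015 0.02"

```text
time: 9.2
ee_pos: [0.538, -0.1502, 0.0786]
eef_rot: [-0.693, 0.721, 0.0, -0.0]
ft_force: [1.7, -0.0, 4.3]
width: 0.026
```

Run:
```python
from h import *
s=r.read_state();print(s["time"],s["ee_pos"],s["ft_force"],s["torque"])
im,d=r.camera("side")
s=r.read_state();print(s["time"],s["ee_pos"],s["ft_force"],s["torque"])
cv2.imwrite("pics/p1.png",cv2.resize(im[125:185,210:290],(800,600),interpolation=cv2.INTER_CUBIC))
```

```text
9.2 [ 0.53796813 -0.15021558  0.0786032 ] [ 1.67530386 -0.00652252  4.2565493 ] [ 0.06586713 -0.12018466  0.0159129 ]
9.25 [ 0.53795788 -0.1501739   0.07858929] [ 0.77633289 -0.14162582  3.98658993] [ 0.01211406 -0.1831842  -0.01347698]
```

View pics/p1.png

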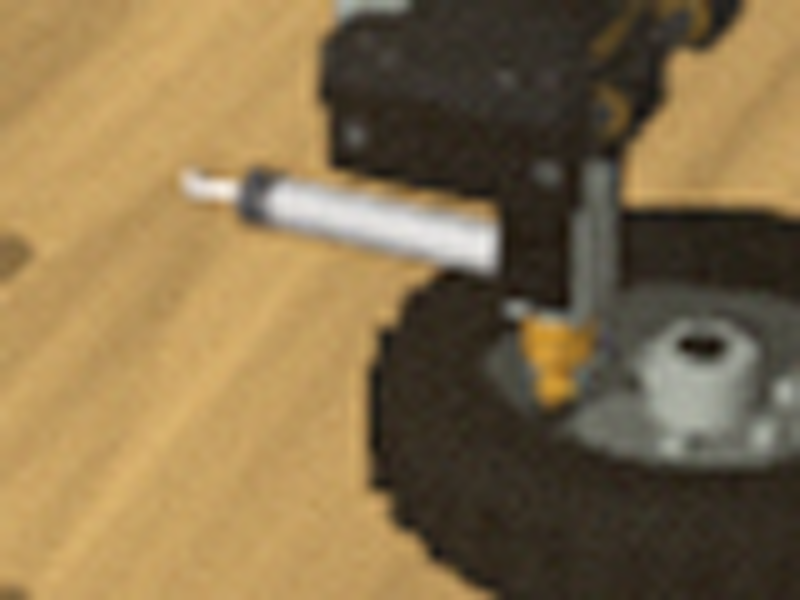

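The rod is showing at (185–245,190) and the chuck is over the stem. Contact is only about 7 N so far; pressing further.

Call:
carry_out --increments "0 0 0 0 -0.0002 0.0005 0.02; 0 0 0 0 -0.0002 0.001 0.02; 0 0 0 0 -0.0002 0.0015 0.02; 0 0 0 0 -0.0002 0.0015 0.02; 0 0 0 0 -0.0002 0.0015 0.02"

```text
time: 9.88
ee_pos: [0.5382, -0.1502, 0.0771]
eef_rot: [-0.693, 0.721, 0.0, -0.0]
ft_force: [-0.2, 0.5, 5.5]
width: 0.0258
```

Run:
```python
from h import *
s=r.read_state();print(s["time"],s["ee_pos"],s["ft_force"],s["torque"])
```

```text
9.875 [ 0.53815098 -0.15018007  0.07709746] [-0.2097233   0.45306036  5.49761339] [0.10024975 0.13837288 0.01099473]
```

Call:
carry_out --increments "0 0 0 0 0 0.0004 0.02; 0 0 0 0 0 0.0008 0.02; 0 0 0 0 0 0.0012 0.02; 0 0 0 0 0 0.0012 0.02; 0 0 0 0 0 0.0012 0.02"

```text
time: 10.5
ee_pos: [0.5382, -0.1502, 0.0762]
eef_rot: [-0.693, 0.721, 0.0, -0.0]
ft_force: [-0.9, 0.2, 7.3]
width: 0.0257
```

Run:
```python
from h import *
s=r.read_state();print(s["time"],s["ee_pos"],s["ft_force"],s["torque"])
```

```text
10.5 [ 0.5382079  -0.15023376  0.07622049] [-0.87388361  0.19332336  7.33071461] [0.13530089 0.32446932 0.04205737]
```

Call:
carry_out --increments "0 0 0 0 0.0003 0.0004 0.02; 0 0 0 0 0.0003 0.0008 0.02; 0 0 0 0 0.0003 0.001 0.02; 0 0 0 0 0.0003 0.001 0.02; 0 0 0 0 0.0003 0.001 0.02"

```text
time: 11.12
ee_pos: [0.5382, -0.1502, 0.0758]
eef_rot: [-0.693, 0.721, 0.0, -0.0]
ft_force: [-1.2, 1.2, 9.6]
width: 0.0255
```

Run:
```python
from h import *
s=r.read_state();print(s["time"],s["ee_pos"],s["ft_force"],s["torque"])
im,d=r.camera("side")
s=r.read_state();print(s["time"],s["ee_pos"],s["ft_force"],s["torque"])
cv2.imwrite("pics/p2.png",cv2.resize(im[125:185,210:290],(800,600),interpolation=cv2.INTER_CUBIC))
```

```text
11.125 [ 0.5382038  -0.15022903  0.0757647 ] [-1.16534995  1.206868    9.61089813] [0.19121313 0.34442181 0.05048364]
11.175 [ 0.53815215 -0.15023443  0.07574389] [-1.39893812  1.11471937  9.22219053] [0.18756795 0.32813701 0.01155331]
```

View pics/p2.png

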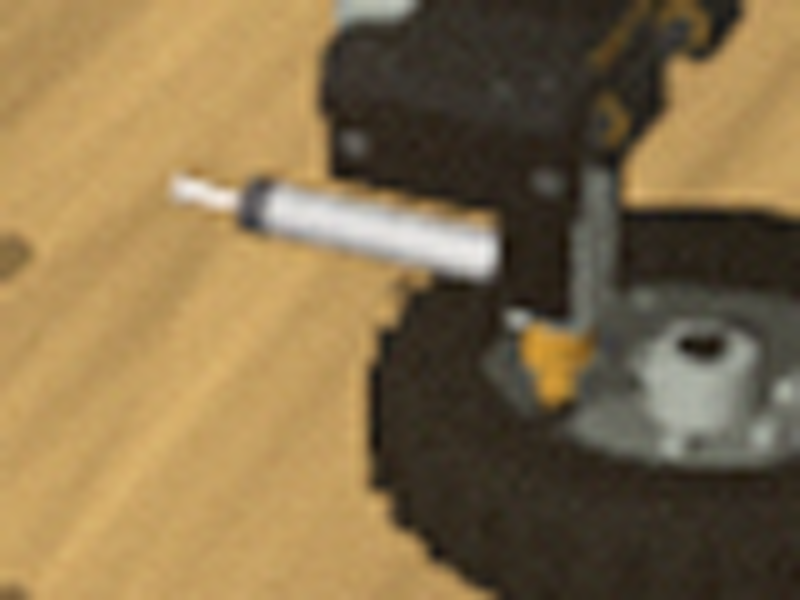

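Now about 12 N and stiff at ~5 N/mm, so it is seated on the rubber-mounted stem. The rod is further out (172–240). Going to about 16 N.

Call:
carry_out --increments "0 0 0 0 0.0004 0.0008 0.02; 0 0 0 0 0.0004 0.0012 0.02; 0 0 0 0 0.0004 0.0015 0.02; 0 0 0 0 0.0004 0.0016 0.02; 0 0 0 0 0.0004 0.0016 0.02"

```text
time: 11.8
ee_pos: [0.5383, -0.1502, 0.0751]
eef_rot: [-0.693, 0.721, -0.0, -0.0]
ft_force: [-1.6, 0.8, 12.5]
width: 0.0262
```

Run:
```python
from h import *
s=r.read_state();print(s["time"],s["ee_pos"],s["ft_force"],s["torque"])
```

```text
11.8 [ 0.53826523 -0.15023869  0.07506229] [-1.585892    0.82257385 12.45655294] [ 0.19165337  0.58877524 -0.02422217]
```

About 15 N. Now the hold.

Call:
carry_out --increments "0 0 0 0 0.0006 0.0011 0.02; 0 0 0 0 0.0006 0.0011 0.02; 0 0 0 0 0.0006 0.0011 0.02; 0 0 0 0 0.0006 0.0011 0.02; 0 0 0 0 0.0006 0.0011 0.02"

```text
time: 12.42
ee_pos: [0.5382, -0.1503, 0.0749]
eef_rot: [-0.693, 0.721, -0.001, 0.0]
ft_force: [-2.6, 0.6, 12.8]
width: 0.0254
```

Call:
carry_out --increments "0 0 0 0 0.0005 0.001 0.02; 0 0 0 0 0.0005 0.001 0.02; 0 0 0 0 0.0005 0.001 0.02; 0 0 0 0 0.0005 0.001 0.02; 0 0 0 0 0.0005 0.001 0.02"

```text
time: 13.05
ee_pos: [0.5382, -0.1502, 0.0749]
eef_rot: [-0.693, 0.721, -0.002, 0.0]
ft_force: [-2.8, 1.2, 12.5]
width: 0.0255
```

Run:
```python
from h import *
for i in range(4):
    im,d=r.camera("side")
    s=r.read_state();print(s["time"],s["ee_pos"],s["ft_force"],s["torque"])
cv2.imwrite("pics/p3.png",cv2.resize(im[125:185,210:290],(800,600),interpolation=cv2.INTER_CUBIC))
```

```text
13.1 [ 0.53824085 -0.15024008  0.07490383] [-2.12313559  1.3417654  12.15181849] [0.26177728 0.58472737 0.01643278]
13.15 [ 0.53821188 -0.15024989  0.074907  ] [-2.57797189  1.31625263 12.46293306] [ 0.21702394  0.53376131 -0.00468922]
13.2 [ 0.53822107 -0.15023347  0.07491119] [-1.64440318  1.2641408  12.86141232] [ 0.22051752  0.54850215 -0.00375119]
13.25 [ 0.53824078 -0.15024098  0.07492982] [-1.8094719   0.70568838 11.87699603] [0.21830434 0.57686414 0.03549594]
```

View pics/p3.png

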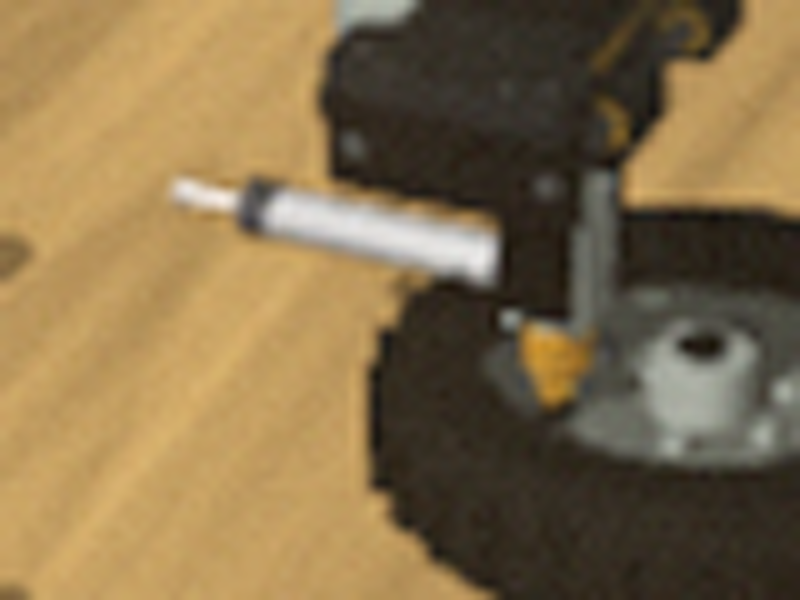

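Holding steady at about 15 N. The rod is stable at roughly 20 mm out (170–242). Another hold, slightly firmer.

Call:
carry_out --increments "0 0 0 0 0.0003 0.0013 0.02; 0 0 0 0 0.0003 0.0013 0.02; 0 0 0 0 0.0003 0.0013 0.02; 0 0 0 0 0.0003 0.0013 0.02; 0 0 0 0 0.0003 0.0013 0.02"

```text
time: 13.88
ee_pos: [0.5383, -0.1503, 0.0746]
eef_rot: [-0.693, 0.721, -0.002, 0.001]
ft_force: [-3.3, 0.2, 13.7]
width: 0.0256
```

Call:
carry_out --increments "0 0 0 0 0.0003 0.0012 0.02; 0 0 0 0 0.0003 0.0012 0.02; 0 0 0 0 0.0003 0.0012 0.02; 0 0 0 0 0.0003 0.0012 0.02; 0 0 0 0 0.0003 0.0012 0.02"

```text
time: 14.5
ee_pos: [0.5383, -0.1502, 0.0745]
eef_rot: [-0.693, 0.721, -0.002, 0.001]
ft_force: [-4.2, 0.3, 14.7]
width: 0.0258
```

Call:
carry_out --increments "0 0 0 0 0.0003 0.0012 0.02; 0 0 0 0 0.0003 0.0012 0.02; 0 0 0 0 0.0003 0.0012 0.02; 0 0 0 0 0.0003 0.0012 0.02; 0 0 0 0 0.0003 0.0012 0.02"

```text
time: 15.12
ee_pos: [0.5383, -0.1503, 0.0743]
eef_rot: [-0.693, 0.721, -0.003, 0.001]
ft_force: [-4.4, 1.3, 14.7]
width: 0.0256
```

Held at 15–17 N for over 3 s. Lifting off straight up.

Call:
carry_out --increments "0 0 0 0 0 -0.004 0.02; 0 0 0 0 0 -0.012 0.02; 0 0 0 0 0 -0.022 0.02; 0 0 0 0 0 -0.035 0.02; 0 0 0 0 0 -0.045 0.02"

```text
time: 15.75
ee_pos: [0.5383, -0.1502, 0.1203]
eef_rot: [-0.693, 0.721, -0.003, 0.001]
ft_force: [0.5, 0.1, -2.6]
width: 0.0252
```

Run:
```python
from h import *
s=r.read_state();print(s["time"],s["ee_pos"],s["ft_force"],s["torque"],s["eef_rot"])
im,d=r.camera("side")
cv2.imwrite("pics/p4.png",cv2.resize(im[110:180,210:300],(800,600),interpolation=cv2.INTER_CUBIC))
q0=Ro.from_quat([-.69096676,.72288586,-.00037925,.00090814]);R=Ro.from_quat(s["eef_rot"])
print("rot to grasp",np.degrees((R.inv()*q0).as_rotvec()),"shift",R.inv().apply(np.array([.5642,.1641,.10])-s["ee_pos"]))
```

```text
15.75 [ 0.53825929 -0.15019038  0.12034098] [ 0.52405964  0.10464231 -2.62477913] [0.02487723 0.03456433 0.01900157] [-0.69286765  0.72105838 -0.00290587  0.00088963]
rot to grasp [-0.2077132  -0.20131602  0.30242564] shift [-0.31512933 -0.01328432  0.01954873]
```

View pics/p4.png

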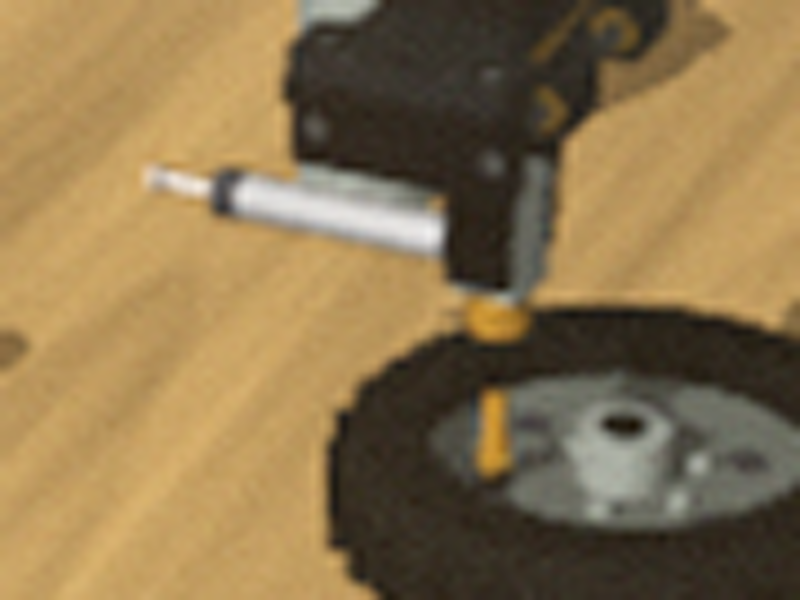

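The rod is still out (148–212,182) and the chuck is upright. Returning to above the stand.

Call:
carry_out --increments "0 0 0 -0.05 -0.002 0 0.02; 0 0 0 -0.11 -0.005 0 0.02; 0 0 0 -0.17 -0.007 0 0.02; 0 0 0 -0.23 -0.01 0 0.02; -0.2 -0.2 0.3 -0.28 -0.0118 0 0.02"

```text
time: 16.42
ee_pos: [0.5617, 0.1317, 0.1211]
eef_rot: [-0.691, 0.722, -0.001, 0.002]
ft_force: [0.7, -0.4, -2.2]
width: 0.0254
```

```bash
cat > g.py <<'E'
from h import *
s=r.read_state()
q0=Ro.from_quat([-.69096676,.72288586,-.00037925,.00090814]);R=Ro.from_quat(s["eef_rot"])
print(s["time"],s["ee_pos"],s["ft_force"],s["torque"])
print("rot to grasp",np.degrees((R.inv()*q0).as_rotvec()).round(2),"shift",R.inv().apply(np.array([.5642,.1641,.0309])-s["ee_pos"]).round(4))
E
python3 g.py
```

```text
16.425 [0.56167208 0.13165848 0.12107643] [ 0.67771882 -0.4115652  -2.23703777] [ 0.00999729  0.00316795 -0.01622095]
rot to grasp [-0.12 -0.    0.07] shift [-0.0325 -0.0007  0.0902]
```

Call:
carry_out --increments "0 0 0 -0.015 -0.0003 0.01 0.02; 0 0 0 -0.0325 -0.0007 0.03 0.02; -0.1 0 0.1 -0.0325 -0.0007 0.05 0.02; -0.1 0 0.1 -0.0325 -0.0007 0.06 0.02; -0.1 0 0.1 -0.0325 -0.0007 0.06 0.02"

```text
time: 17.05
ee_pos: [0.5638, 0.1625, 0.0603]
eef_rot: [-0.69, 0.724, -0.0, 0.0]
ft_force: [1.1, -0.1, -2.4]
width: 0.0255
```

```bash
python3 g.py
python3 - <<'E'
from h import *
im,d=r.camera("side")
cv2.imwrite("pics/p5.png",cv2.resize(im[165:245,165:245],(600,600),interpolation=cv2.INTER_CUBIC))
E
```

```text
17.05 [0.56379395 0.16254771 0.06027558] [ 1.06253774 -0.0889106  -2.42188732] [-0.01818231  0.04189426  0.01367104]
rot to grasp [ 0.06 -0.06 -0.12] shift [-0.0016 -0.0003  0.0294]
```

View pics/p5.png

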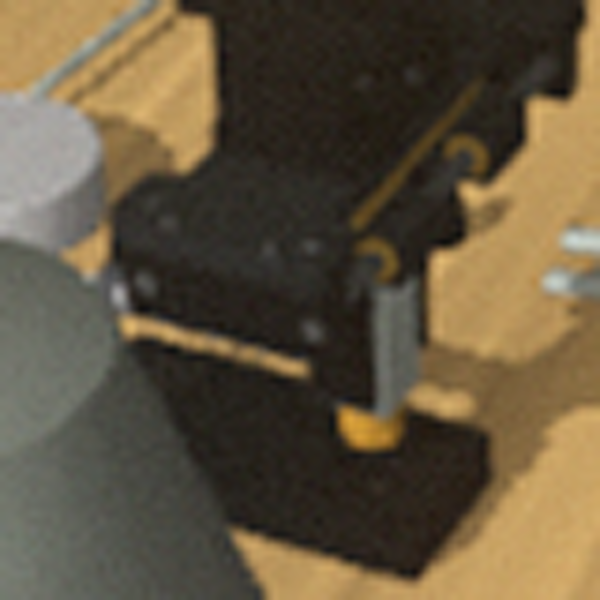

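The chuck is just above the hole area (370,430). Aligning (1.6 mm in y) and lowering to the plate top.

Call:
carry_out --increments "0 0 0 -0.0018 -0.0003 0 0.02; 0 0 0 -0.0018 -0.0003 0 0.02; 0 0 -0.1 -0.0018 -0.0003 0.004 0.02; 0 0 -0.1 -0.0018 -0.0003 0.008 0.02; 0 0 -0.1 -0.0018 -0.0003 0.011 0.02"

```text
time: 17.73
ee_pos: [0.5645, 0.1647, 0.0497]
eef_rot: [-0.691, 0.723, -0.001, 0.001]
ft_force: [0.3, -0.1, -2.0]
width: 0.0258
```

```bash
python3 g.py
```

```text
17.725 [0.56447748 0.16474908 0.04965934] [ 0.25926777 -0.13445905 -1.99643681] [ 0.01112558  0.05107588 -0.04021436]
rot to grasp [ 0.01 -0.03 -0.01] shift [0.0007 0.0003 0.0188]
```

Call:
carry_out --increments "0 0 0 0.0006 0.0003 0.001 0.02; 0 0 0 0.0006 0.0003 0.003 0.02; 0 0 0 0.0006 0.0003 0.005 0.02; 0 0 0 0.0006 0.0003 0.007 0.02; 0 0 0 0.0006 0.0003 0.008 0.02"

```text
time: 18.35
ee_pos: [0.5641, 0.1641, 0.0415]
eef_rot: [-0.691, 0.723, -0.0, 0.001]
ft_force: [0.1, -0.1, -1.7]
width: 0.026
```

```bash
python3 g.py
```

```text
18.35 [0.5641316  0.16411459 0.04152137] [ 0.06910516 -0.06000374 -1.73725952] [ 0.00950726  0.00909857 -0.01870358]
rot to grasp [ 0.02 -0.04 -0.01] shift [ 0.     -0.0001  0.0106]
```

The mouth is below the plate top with no contact forces, so it is in the hole. Lowering the rest.

Call:
carry_out --increments "0 0 0 0 0 0.002 0.02; 0 0 0 0 0 0.004 0.02; 0 0 0 0 0 0.006 0.02; 0 0 0 0 0 0.008 0.02; 0 0 0 0 0 0.0095 0.02"

```text
time: 18.98
ee_pos: [0.5641, 0.1641, 0.0319]
eef_rot: [-0.691, 0.723, -0.0, 0.001]
ft_force: [0.2, 0.0, -2.3]
width: 0.0259
```

```bash
python3 g.py
```

```text
18.975 [0.564138   0.16410255 0.03188399] [ 0.15310141  0.03419321 -2.30784025] [-0.02976711  0.02896881  0.01966089]
rot to grasp [ 0.02 -0.04 -0.01] shift [-0.     -0.0001  0.001 ]
```

Call:
carry_out --increments "0 0 0 0 0 0.0005 0.02; 0 0 0 0 0 0.001 0.02; 0 0 0 0 0 0.0012 0.02; 0 0 0 0 0 0.0014 0.02; 0 0 0 0 0 0.0014 0.02"

```text
time: 19.6
ee_pos: [0.5642, 0.1641, 0.031]
eef_rot: [-0.691, 0.723, -0.001, 0.001]
ft_force: [-2.2, -1.7, 6.3]
width: 0.0257
```

```bash
python3 g.py
```

```text
19.6 [0.56418574 0.16409227 0.03096001] [-2.15745288 -1.67151035  6.29506545] [-0.32565332  0.84404737  0.02205367]
rot to grasp [ 0.01 -0.05 -0.01] shift [-0.     -0.      0.0001]
```

It rests on the plate at the original height. Opening, then retreating straight up.

Call:
carry_out --increments "0 0 0 0 0 0 0.028; 0 0 0 0 0 0 0.035; 0 0 0 0 0 0 0.045; 0 0 0 0 0 0 0.06; 0 0 0 0 0 0 0.06"

```text
time: 20.23
ee_pos: [0.5642, 0.1641, 0.0309]
eef_rot: [-0.691, 0.723, -0.001, 0.001]
ft_force: [-0.6, -0.8, -0.8]
width: 0.0555
```

Call:
carry_out --increments "0 0 0 0 0 -0.01 0.06; 0 0 0 0 0 -0.03 0.06; 0 0 0 0 0 -0.06 0.06; 0 0 0 0 0 -0.1 0.06; 0 0 0 0 0 -0.14 0.06"

```text
time: 20.85
ee_pos: [0.564, 0.1643, 0.1739]
eef_rot: [-0.691, 0.723, -0.001, 0.001]
ft_force: [0.9, 0.0, -0.3]
width: 0.0598
```

Call:
carry_out --increments "0 0 0 0.05 0 -0.02 0.06; 0 0 0 0.11 0 -0.04 0.06; 0 0 0 0.17 0 -0.05 0.06; 0 0 0 0.23 0 -0.05 0.06; 0 0 0 0.28 0 -0.05 0.06"

```text
time: 21.48
ee_pos: [0.551, -0.1178, 0.2258]
eef_rot: [-0.691, 0.723, -0.002, 0.002]
ft_force: [1.1, 0.4, 0.4]
width: 0.06
```

Run:
```python
from h import *
for i in range(3):
  im2,d2=r.camera("top")
im,d=r.camera("side")
a=cv2.resize(im2[130:210,180:250],(420,480),interpolation=cv2.INTER_CUBIC)
b=cv2.resize(im[190:250,165:240],(380,304),interpolation=cv2.INTER_CUBIC)
b=cv2.copyMakeBorder(b,0,176,0,0,0)
cv2.imwrite("pics/fin.png",np.hstack([a,b])); cv2.imwrite("pics/fint.png",im2)
print(r.read_state())
W=world("top",d2);m=np.zeros(W.shape[:2],bool);m[143:195,200:232]=1
h=m&(W[...,2]>.055)&(W[...,2]<.08);print(h.sum(),W[h].mean(0))
h0=np.load("w0.npz")["t"];k=m&(h0[...,2]>.055);print(k.sum(),h0[k].mean(0))
```

```text
{'time': 21.675, 'joint_positions': array([ 0.52722429,  0.2260784 , -0.46464501,  1.60843556,  0.10308576,
        1.32727094, -1.56918981]), 'joint_vel': array([-0.03398723,  0.00029476, -0.03469118,  0.00808919, -0.00404502,
       -0.00678103, -0.00835266]), 'joint_torque': array([  2.8473676 , -50.97865462,  -1.08158961, -38.82929206,
         0.35737105,  -0.06332788,   0.1669327 ]), 'ee_pos': array([ 0.55125262, -0.11594464,  0.22504997]), 'eef_rot': array([-0.69039815,  0.72342633, -0.00140398,  0.00166356]), 'ft_force': array([ 0.68565907,  0.75198181, -0.15799742]), 'torque': array([ 0.13787424, -0.03747254, -0.03050088]), 'width': 0.060354783084064265}
73 [0.56111271 0.1664604  0.06530799]
83 [0.52880471 0.146274   0.21770969]
```

View pics/fin.png

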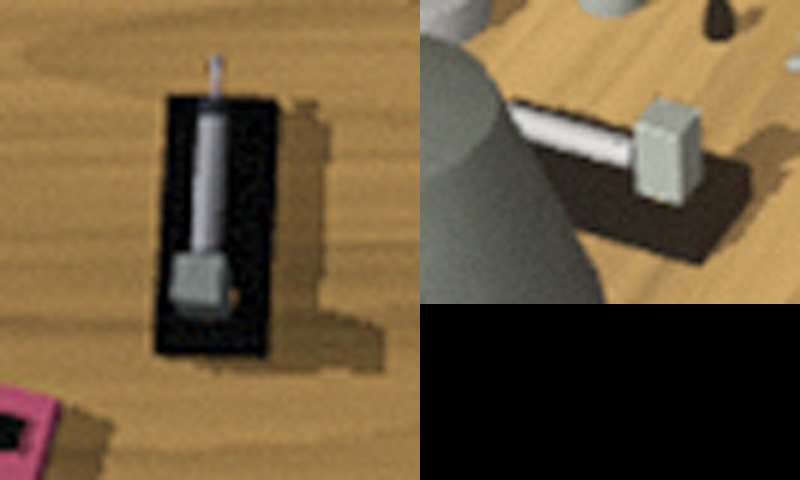

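View pics/fint.png

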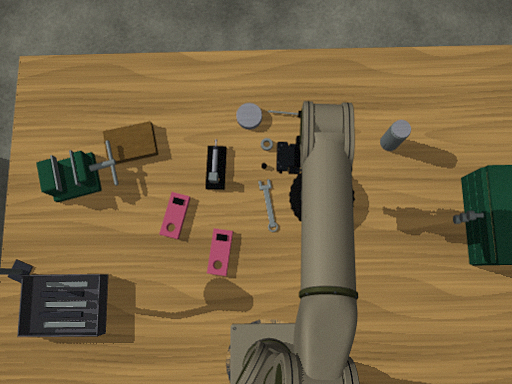

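The gauge stands in the black stand with the head upright. The rod is out to (215,62) against the barrel end at (210,103), about 20 mm. The bystanders in view are where they were. Handing in.

Run:
```python
from bench import r
print(r.close_job())
```

```text
the job is handed in; nothing more can be done
None
```

I checked the tyre, put the gauge back upright in the black stand with its rod out, and handed the job in at about 21.7 s. The hand-in gave no verdict.

- **Pressing:** I found the stem tip by feel, after one light side touch of about 2.5 N that I corrected. I held the chuck on the stem at about 15–17 N for roughly 3 s. These figures are the wrist force plus about 2.6 N for the gauge's weight, so they are not a direct contact reading. The highest was about 17 N, against the 22 N limit.
- **Rod:** It was partly out at about 7 N, before the chuck was fully home, so the plunger may have moved it somewhat. It came out further on seating and stayed steady during the hold. It shows about 20 mm out in the last top view, and the robot never touched it.
- **Return:** The chuck entered the hole without side force and came to rest at its original grip height, within 0.1 mm.
- **Last check:** The head's measured position differed by about 2–3 mm from the first measurement, with its top at the expected height. I put that down to camera noise. The bystanders in view had not moved. The arm hid part of the screwdriver and the wheel, but the path did not come near the screwdriver.

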